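# Slide the spring tray into the dispenser base

### The arm

A 6-joint arm with a two-finger parallel gripper is mounted at the origin on the work surface. World frame = base frame: x ahead of the robot, y to its left, z up, the work surface at z = 0. Lengths are in m, angles in rad, forces in N, time in s.
With the tool pointing down it reaches from about 0.225 to 0.875 m from the base axis. Payload 3.4 kg.
Tool frame: the origin (TCP) lies midway between the tips of the shut fingers; the grasp point (between the pads) lies behind it (manip.grip_point_offset is the z of the grasp point in the tool frame, in m); z points along the fingers, x is the direction in which the jaws open and shut, and the axes are right-handed (so a half turn about z gives the same grasp; the last joint's range is limited). The gripper opens to 85 mm and grips with 20 to 120 N. Pads are 22 mm wide; open, the fingers measure 114 mm over their backs; the gripper's body (76 mm by 85 mm) begins 54 mm behind the grasp point. The pads swing forward as they close: fully open they stand 13 mm farther back than shut.
Start: joints at [-1.332, 0.276, 1.505, -0, 1.361, -0.121], TCP at [0.202, -0.538, 0.231] pointing down, gripper open.
Joint ranges: [-2.89, 2.89], [-0.75, 2.08], [0.22, 2.7], [-1.18, 4.32], [0.11, 2.71], [-2.7, 2.7]. Speed limits (rad/s): [2.57, 2.57, 3.14, 3.14, 3.14, 3.14].

### API

Orientations are given as a unit quaternion [w, x, y, z].
In Python, from rig import manip, eyes, recognise, regions_of, mark_of gives the robot as it stands.
- The arm moves only by the shell command python3 -m inch 'ROWS' [FORCE]. ROWS is JSON, a list of rows, each a list of 5 numbers: the gripper command: -1 is shut, 1 is fully open, values between are in proportion, then the shift along the tool's x, y, z in mm, then the turn about the tool's z in degrees. A call has 1 to 20 rows; each row shifts and turns the pose as measured when the row begins, along the tool's axes as they then stand; what a row does not reach is not made up. A row lasts 1/12 s, in which the tool goes at most 41.7 mm and 7.16 degrees, less where a joint would pass 70% of its speed; a pose out of reach is approached as far as the arm can. A call with a gripper value outside its range is refused whole. The fingers move at their own pace and stop on an object; FORCE is the grip in N (left out, the last holds). Time passes only in rows, so rows that do not move let the fingers close. It gives the time, the measured TCP pose, the force and the opening at its end, in the units of the state.
- manip.get_state(): the state, without advancing time (a new reading comes with each control period).
- eyes.get_image(name): name is "scene" or "top" or "wrist"; returns a dict with "frame" (400x640x3 uint8, red, green, blue), "K" (3x3 intrinsics, pixels), "k1" (the pictures are not rectified: a ray, as slopes to the right and down, at radius r is drawn at 1 + k1 r^2 times it, then the intrinsics apply), "rvec" (rotation vector, rad) and "tvec" (3), from world to camera coordinates, as OpenCV has them; the wrist camera has in their place "mount" (4x4, takes a point from camera to tool coordinates, whose origin is the TCP and whose axes are the tool frame's). Camera axes: x right, y down, z forward; pixel columns grow to the right and rows downward; lengths in m; the calibration is good to about 2 mm. A picture is of the moment at which its call begins: read the wrist's pose just before it. There is no depth.
- manip.sign_off(): hands the job in, once; it reports no verdict.
Trained networks look in a picture, given as the dict that the camera call returned (one of the last four; its "shot" number tells which), for a name from the list of things; names that differ only in an ending like _2 or _b are one class to them, and where a whole thing is asked for, a point or a joint stands for the part that bears it (a point fixed in the world has none). Each returns a list of dicts, best first, with "confidence" (0 to 1); they miss things now and then, are a little off and sometimes report something else, mostly with a low value. They report only what shows in the picture. A call takes as long as a camera call. They do not tell look-alikes from the thing itself.
- recognise(picture, target): "bbox" ([left, top, width, height] in pixels, round what is visible of it).
- regions_of(picture, target): "mask" (400x640 bool, what is visible of it) and "bbox" ([left, top, width, height] in pixels, round what is visible of it).
- mark_of(picture, target): "point" ([row, column] in pixels: a listed point, or the origin of a listed thing).
The state is a dict: "clock": time; "qpos": joint angles; "qd": joint speeds; "effort": joint torques, N m; "position": TCP position; "ee_rot": TCP orientation; "contact_force": force on the tool from outside, world axes, zero at the start; "moment": the same for the moment, N m; "width": finger opening in m.
Only numpy, scipy, OpenCV 4.12 (cv2) and the standard library are available. Lean on these libraries where they do the work, as an engineer would, in place of code of your own. Each camera call takes 0.05 s, during which the arm holds its last target.

### The job

Put the saucer dispenser back together: of the two trays on the counter, take the one that carries the two coil springs and slide it, springs first, into the open front of the steel dispenser base until its leading edge is fully home against the back stop. Both springs must still stand upright in their pockets; leave the tray lying flat on the counter, straight in the base.

Things in the scene. Friction and masses are not known exactly. Their poses are not given: they have to be found in the camera images.
- tray: Loaded tray, aluminium, 190 (x) by 70 mm (y), 0.35 kg empty, flat on the counter; floor 4 mm thick, rims 16 mm high. Origin: centre of underside; +x: leading end, with two spring pockets, 50 by 62 mm. Upright steel grip fin centred at x = -65 mm, y = 0: 32 mm long (x), 12 thick (y), top 66 mm above underside; pinch it from above and slide the tray. A like tray, empty, lies on the other side.
- base: Fixed steel dispenser base, 114 mm wide, 70 high, on the counter. Origin on the counter; x points into it, the way the tray goes in. Open front (mouth) at x = -60 mm: 98 mm wide, centred on y = 0, 62 high, no floor (tray slides on the counter); roof has a 50 mm slot along its middle. Back stop at x = 52 mm: tray home has its origin at x = -43 mm, fin outside. Two rear rods, 150 mm high.
- spring_back: Nickel coil spring, 44 mm in diameter, 46 mm tall, about 0.11 kg, loose, standing upright in the tray's pocket nearest the leading edge (centred at x = 66 mm of the tray). Origin: centre of its lower end; z is its coil axis.
- spring_front: A second, identical coil spring, loose, standing upright in the tray's other pocket, nearer the grip fin (centred at x = 12 mm of the tray). Origin: centre of its lower end; z is its coil axis.
There are look-alikes about, which are no part of the job. Leave any red look-alike of the tray alone.

How it is judged:
At the end, for the whole second after the job is handed in: The spring tray lies flat on the counter and at rest in the dispenser base, springs end inwards, its leading edge within 15 mm of the back stop, within 20 mm of the middle and about 11 degrees of straight; both springs stand upright in their own pockets, inside the base (x of tray in the frame of base above -0.058 m and y of tray in the frame of base between -0.02 and 0.02 m and angle between the x axis of tray and the x axis of base, either way round below 0.2 rad and height (world z) of tray below 0.006 m and angle between tray's own z axis and vertical below 0.1 rad and linear speed of tray below 0.02 m/s and x of spring_back in the frame of tray between 0.051 and 0.081 m and y of spring_back in the frame of tray between -0.018 and 0.018 m and z of each of spring_back, spring_front in the frame of tray below 0.012 m and angle between each of spring_back, spring_front's own z axis and vertical below 0.2 rad and x of each of spring_back, spring_front in the frame of base above -0.06 m and x of spring_front in the frame of tray between -0.003 and 0.027 m and y of spring_front in the frame of tray between -0.018 and 0.018 m); the robot touches nothing.
It also fails if it takes over 45 s, if anything falls off the work surface, if the arm or the gripper's body presses on something with over 40 N, if the wrist force passes 120 N, or if a joint passes its speed limit or range.

## Working session

There is one attempt and no reset: what is moved stays moved. The work goes in short steps, Python scripts to look and compute and a shell command to move; the robot and the scene stay as the last step left them, time stands still between calls to the robot, and variables do not carry over. Pictures are saved under pics/ and viewed, and the job is handed in when it is done.

```bash
mkdir -p pics; ls; cat > h.py <<'E'
import numpy as np, cv2
from rig import manip, eyes, recognise, regions_of, mark_of
def save(im,n): cv2.imwrite('pics/'+n, im[:,:,::-1])
def pose(p):
    R=cv2.Rodrigues(np.array(p['rvec'],float))[0]; return R,np.array(p['tvec'],float).ravel()
def ray(p,u,v):
    K=np.array(p['K']); k=p['k1']
    xd=np.array([(u-K[0,2])/K[0,0],(v-K[1,2])/K[1,1]]); x=xd.copy()
    for _ in range(30): x=xd/(1+k*(x@x))
    return np.array([x[0],x[1],1.])
def onplane(p,u,v,z=0.):
    R,t=pose(p); c=-R.T@t; d=R.T@ray(p,u,v)
    return c+d*(z-c[2])/d[2]
def proj(p,X):
    R,t=pose(p); c=R@np.array(X,float)+t; x=c[:2]/c[2]; x=x*(1+p['k1']*(x@x)); K=np.array(p['K'])
    return K[0,0]*x[0]+K[0,2],K[1,1]*x[1]+K[1,2]
E
python3 - <<'E'
from h import *
print(manip.get_state(), manip.grip_point_offset)
for n in ['scene','top']:
    p=eyes.get_image(n); save(p['frame'],n+'0.png'); 
    for t in ['tray','base','spring_back','spring_front']:
        for r in mark_of(p,t): print(n,t,r, onplane(p,r['point'][1],r['point'][0],0).round(3))
        for r in recognise(p,t): print(n,t,r)
E
```

```text
pics
{'clock': 0.0, 'qpos': array([-1.33198186e+00,  2.76591381e-01,  1.50616763e+00,  9.86715489e-06,
        1.36063274e+00, -1.21012237e-01]), 'qd': array([ 0.00219708,  0.00022276, -0.00081572, -0.00109599,  0.00098405,
       -0.00047156]), 'effort': array([ 4.67852624e-04, -4.16770756e+01, -2.45806789e+01,  4.22354606e-05,
        1.09406852e-02,  7.33220418e-08]), 'position': array([ 0.20233176, -0.53766814,  0.23042799]), 'ee_rot': array([-6.01136260e-04,  8.22225338e-01, -5.69161388e-01, -6.69213793e-04]), 'contact_force': array([ 0.12694167,  0.35485891, -0.91096713]), 'moment': array([-0.00585953,  0.00751995, -0.03617993]), 'width': 0.08559946511740779} -0.0187
scene tray {'point': [240.2, 428.8], 'confidence': 0.89} [0.416 0.264 0.   ]
scene tray {'point': [197.7, 496.0], 'confidence': 0.6} [0.175 0.3   0.   ]
scene tray {'bbox': [447.4, 177.0, 95.2, 32.3], 'confidence': 0.68}
scene base {'point': [271.3, 224.7], 'confidence': 0.63} [0.746 0.031 0.   ]
scene base {'bbox': [153.3, 218.6, 114.9, 104.1], 'confidence': 0.72}
scene spring_back {'point': [257.3, 409.6], 'confi
[... 237 characters left out ...]
26.0, 32.7], 'confidence': 0.93}
top tray {'point': [302.8, 235.2], 'confidence': 0.81} [0.181 0.279 0.   ]
top tray {'point': [217.3, 238.6], 'confidence': 0.64} [0.425 0.272 0.   ]
top tray {'bbox': [202.5, 269.9, 56.4, 70.3], 'confidence': 0.81}
top base {'point': [107.6, 317.0], 'confidence': 0.92} [0.748 0.044 0.   ]
top base {'bbox': [291.8, 61.8, 50.1, 71.3], 'confidence': 0.64}
top spring_back {'point': [196.5, 242.6], 'confidence': 0.51} [0.486 0.261 0.   ]
top spring_back {'bbox': [235.8, 187.9, 15.4, 14.3], 'confidence': 0.72}
top spring_front {'point': [213.7, 238.2], 'confidence': 0.73} [0.436 0.273 0.   ]
top spring_front {'bbox': [232.4, 205.6, 14.9, 14.3], 'confidence': 0.62}
```

View pics/scene0.png

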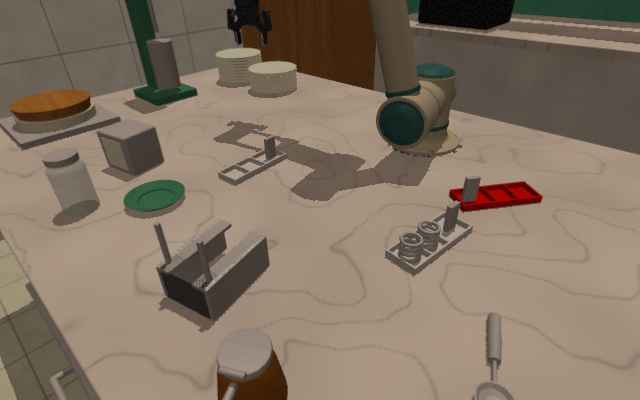

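View pics/top0.png

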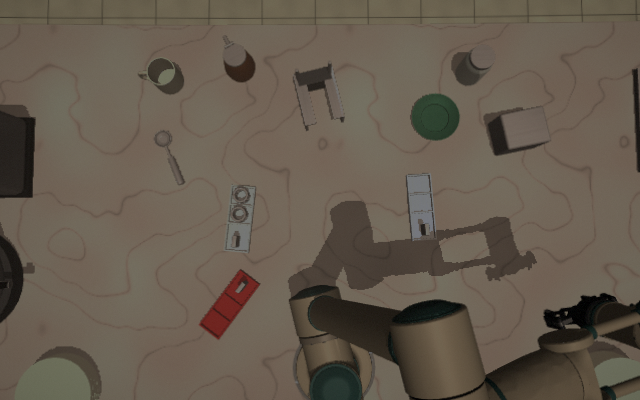

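```bash
python3 - <<'E'
import cv2
a=cv2.imread('pics/top0.png')
cv2.imwrite('pics/top0_tray.png',cv2.resize(a[150:350,180:300],None,fx=3,fy=3,interpolation=2)[:600])
cv2.imwrite('pics/top0_base.png',cv2.resize(a[50:150,260:380],None,fx=6,fy=6,interpolation=2))
b=cv2.imread('pics/scene0.png')
cv2.imwrite('pics/scene0_c.png',cv2.resize(b[170:290,370:550],None,fx=4,fy=4,interpolation=2))
E
```

```text
(no output)
```

View crops.

View pics/top0_tray.png

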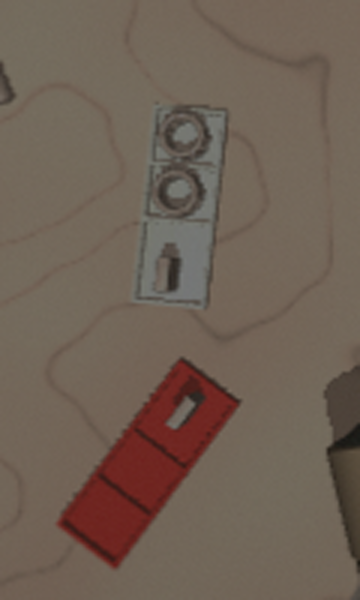

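View pics/top0_base.png

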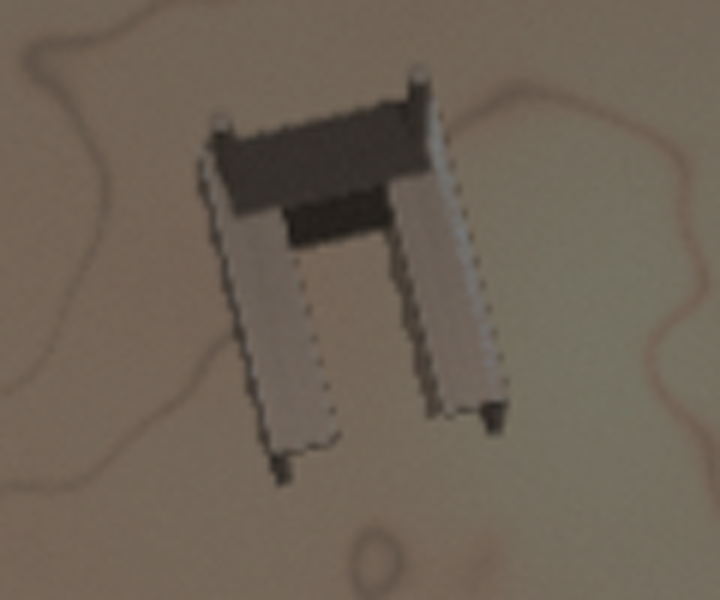

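```bash
cat > fit.py <<'E'
from h import *
from scipy.optimize import minimize
p=eyes.get_image('top'); g=p['frame']
for t,w in [('tray',1),('base',1)]:
    for r in regions_of(p,t):
        m=r['mask'].astype(np.uint8); print(t,r['bbox'],r['confidence'],m.sum())
E
python3 fit.py
```

```text
tray [220.2, 185.7, 35.8, 68.3] 0.9 1421
tray [203.4, 268.7, 56.2, 72.2] 0.9 1739
base [291.7, 63.4, 54.0, 70.9] 0.94 1606
```

```bash
cat > fit.py <<'E'
from h import *
p=eyes.get_image('top')
def c(l,s,o,z): return np.array([onplane(p,a/s+o[0]-.3,b/s+o[1]-.3,z)[:2] for a,b in l])
T=c([(155,103),(228,110),(207,308),(133,302)],3,(180,150),.016)
print(T.round(4)); m=T.mean(0); d=(T[0]+T[1]-T[2]-T[3])/2; print('tray',m,np.hypot(*d),np.degrees(np.arctan2(d[1],d[0])),np.hypot(*(T[0]-T[1])))
B=c([(272,455),(505,402),(430,95),(203,150)],6,(260,50),.07)
print(B.round(4)); f=(B[0]+B[1])/2; e=B[0]-B[1]; yaw=np.arctan2(-e[0],e[1])
print('base width',np.hypot(*e),'yaw',np.degrees(yaw), 'side yaw',[np.degrees(np.arctan2(*(q)[::-1])) for q in (B[3]-B[0],B[2]-B[1])], 'front',f,'org',f+.06*np.array([np.cos(yaw),np.sin(yaw)]))
for t in ['spring_back','spring_front','tray','base']:
  for r in mark_of(p,t): print(t,r['confidence'],onplane(p,r['point'][1],r['point'][0],0.004).round(3))
E
python3 fit.py
```

```text
[[0.5205 0.2909]
 [0.5135 0.2209]
 [0.3245 0.2396]
 [0.3306 0.3099]]
tray [0.42229219 0.26532278] 0.19037132054051992 -5.67947971052901 0.07037932121148521
[[ 0.6782  0.0765]
 [ 0.7027 -0.0322]
 [ 0.8491  0.0019]
 [ 0.8232  0.1086]]
base width 0.11147764747309667 yaw 12.723426259771665 side yaw [np.float64(12.464109858556654), np.float64(13.145192686951058)] front [0.69045671 0.02213408] org [0.74898338 0.03534878]
spring_back 0.47 [0.484 0.257 0.004]
spring_front 0.54 [0.429 0.273 0.004]
tray 0.73 [0.415 0.27  0.004]
tray 0.58 [0.184 0.287 0.004]
base 0.94 [0.747 0.037 0.004]
base 0.74 [0.492 0.258 0.004]
```

```bash
python3 -m inch '[[1,0,0,0,0]]'; python3 - <<'E'
from h import *
from scipy.spatial.transform import Rotation as R
s=manip.get_state(); q=s['ee_rot']; print(R.from_quat([q[1],q[2],q[3],q[0]]).as_matrix().round(3))
p=eyes.get_image('wrist'); print(np.array(p['mount']).round(3),p['K'])
E
```

```text
clock: 1.38
position: [0.2024, -0.5382, 0.2313]
ee_rot: [0.0, 0.822, -0.569, 0.0]
contact_force: [-0.3, -0.3, 0.3]
width: 0.0855
[[ 0.352 -0.936  0.   ]
 [-0.936 -0.352 -0.   ]
 [ 0.    -0.    -1.   ]]
[[ 1.     0.001  0.    -0.001]
 [-0.001  0.966  0.26  -0.065]
 [ 0.    -0.26   0.966 -0.144]
 [ 0.     0.     0.     1.   ]] [[289.27372355   0.         313.34281819]
 [  0.         289.27372355 201.90391726]
 [  0.           0.           1.        ]]
```

Candidates: two springs in the grey tray at top-view (240,218); an empty grey tray at (420,207); a red look-alike at (230,303). Only the first carries both springs, and the enlarged crop confirms it: two coils at the upper, far end and the fin at the lower end. The base is at (318,97), with its mouth towards the robot.

```bash
python3 -m inch '[[1,0,0,0,6.6],[1,0,0,0,6.6],[1,0,0,0,6.6],[1,0,0,0,6.5],[1,-20,-20,0,0],[1,-30,-20,0,0],[1,-35,-15,0,0],[1,-40,-15,0,0],[1,-40,-10,0,0],[1,-40,-5,0,0],[1,-40,0,0,0],[1,-40,0,0,0],[1,-40,0,0,0],[1,-40,0,0,0],[1,-40,0,0,0],[1,-40,0,0,0],[1,-40,0,0,0],[1,-40,0,0,0],[1,-40,0,0,0],[1,-40,0,0,0]]'
```

```text
clock: 3.1
position: [0.3689, 0.0636, 0.2283]
ee_rot: [0.002, -0.655, 0.755, -0.008]
contact_force: [0.5, -0.7, 0.1]
width: 0.0852
```

```bash
python3 -m inch '[[1,-40,0,0,0],[1,-40,0,0,0],[1,-40,0,0,0],[1,-40,0,0,0],[1,-30,0,0,0],[1,-15,0,0,0],[1,0,0,0,0],[1,0,0,0,0]]'; cat > w.py <<'E'
import sys
from h import *
from scipy.spatial.transform import Rotation as Ro
def wrist():
    s=manip.get_state(); q=s['ee_rot']; Rt=Ro.from_quat([q[1],q[2],q[3],q[0]]).as_matrix()
    p=eyes.get_image('wrist'); M=np.eye(4); M[:3,:3]=Rt; M[:3,3]=s['position']
    W=np.linalg.inv(M@np.array(p['mount']))
    p=dict(p); p['rvec']=cv2.Rodrigues(W[:3,:3])[0]; p['tvec']=W[:3,3]
    return s,Rt,p
def yawx(Rt): return np.degrees(np.arctan2(Rt[1,0],Rt[0,0]))
E
python3 - <<'E'
from w import *
s,Rt,p=wrist(); save(p['frame'],'w1.png'); print(s['position'],yawx(Rt),Rt[2]); 
import pickle; pickle.dump({k:p[k] for k in('K','k1','rvec','tvec')},open('w1.pkl','wb'))
for t in ['tray','spring_back','spring_front']:
  for r in mark_of(p,t): print(t,r,onplane(p,r['point'][1],r['point'][0],0.004).round(3))
E
```

```text
clock: 3.77
position: [0.3967, 0.2852, 0.2285]
ee_rot: [0.006, -0.66, 0.751, -0.008]
contact_force: [0.3, -0.7, -0.0]
width: 0.0855
[0.39665161 0.28517997 0.22852011] -97.36273713859916 [ 0.00173239 -0.0203902  -0.9997906 ]
tray {'point': [325.0, 325.5], 'confidence': 0.98} [0.179 0.295 0.004]
tray {'point': [161.7, 322.0], 'confidence': 0.93} [0.419 0.271 0.004]
spring_front {'point': [149.6, 323.5], 'confidence': 0.69} [0.433 0.268 0.004]
```

View pics/w1.png

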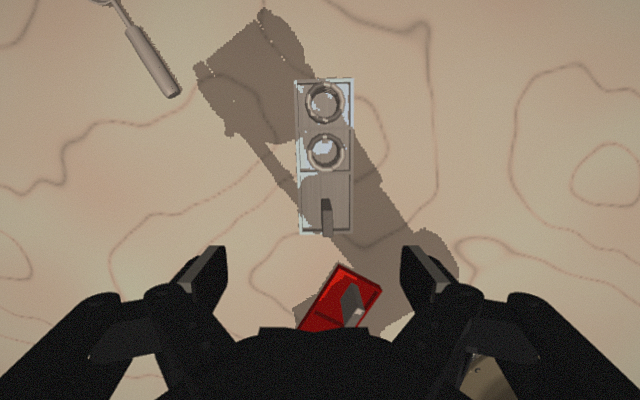

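```bash
python3 - <<'E'
import pickle
from w import *
p=pickle.load(open('w1.pkl','rb'))
T=np.array([onplane(p,u,v,.016)[:2] for u,v in [(294.5,79),(354,79),(351.5,234),(299,235)]])
m=T.mean(0); d=(T[0]+T[1]-T[2]-T[3])/2; y=np.arctan2(d[1],d[0])
print(T.round(4),m,np.hypot(*d),np.degrees(y),np.hypot(*(T[0]-T[1])),np.hypot(*(T[2]-T[3])))
print('fin',m-.065*np.array([np.cos(y),np.sin(y)]))
print('fin top px', onplane(p,327,236,.066),onplane(p,327,209,.066))
f=np.array([.3576,.2717]); print(proj(p,[*f,.066]))
E
```

```text
[[0.519  0.2916]
 [0.5103 0.2231]
 [0.3213 0.2444]
 [0.3287 0.3128]] [0.41983672 0.26796943] 0.19078318375527312 -6.401328351380924 0.06898457697594934 0.06880727270318819
fin [0.35524198 0.27521641]
fin top px [0.3416637  0.27673834 0.066     ] [0.37303147 0.27309613 0.066     ]
(np.float64(329.84226213650885), np.float64(222.09837630579688))
```

```bash
cat > d.py <<'E'
from w import *
a=[float(x) for x in sys.argv[1:]]
s=manip.get_state(); q=s['ee_rot']; Rt=Ro.from_quat([q[1],q[2],q[3],q[0]]).as_matrix()
d=np.array(a[:3])-s['position']
print('t',s['clock'],'pos',s['position'].round(4),'yaw',yawx(Rt).round(2),'z axis',Rt[:,2].round(4),'F',s['contact_force'].round(1),'w',s['width'].round(4))
print('shift mm',(Rt.T@d*1000).round(1),'turn',-(a[3]-yawx(Rt)), 'q',s['qpos'].round(2))
E
python3 d.py .357 .2745 .1 -96
```

```text
Traceback (most recent call last):
  File "d.py", line 5, in <module>
    print('t',s['clock'],'pos',s['position'].round(4),'yaw',yawx(Rt).round(2),'z axis',Rt[:,2].round(4),'F',s['contact_force'].round(1),'w',s['width'].round(4))
                                                                                                                                            ^^^^^^^^^^^^^^^^
AttributeError: 'float' object has no attribute 'round'
```

```bash
sed -i "s/s\['width'\].round(4)/round(s['width'],4)/" d.py; python3 d.py .357 .2745 .1 -96
```

```text
t 3.9667 pos [0.3967 0.2833 0.2288] yaw -97.56 z axis [ 0.0202 -0.0044 -0.9998] F [-0.1  0.1 -1.4] w 0.0852
shift mm [ 13.7  40.8 128. ] turn -1.5631276840228594 q [ 0.49  0.14  1.7  -0.01  1.29  2.19]
```

```bash
python3 -m inch '[[1,4,10,20,-1.5],[1,4,10,25,0],[1,3,10,25,0],[1,2,8,25,0],[1,1,3,20,0],[1,0,0,10,0],[1,0,0,0,0]]'; python3 d.py .357 .2745 .029 -96
python3 - <<'E'
from w import *
s,Rt,p=wrist(); f=p['frame'].copy()
for z in(.066,):
  for a,b in[(.016,.006),(.016,-.006),(-.016,-.006),(-.016,.006)]:
    c,si=np.cos(np.radians(-6)),np.sin(np.radians(-6)); u,v=proj(p,[.357+c*a-si*b,.2745+si*a+c*b,z]); cv2.circle(f,(int(round(u)),int(round(v))),2,(255,0,0),-1)
save(f,'w2.png')
E
```

```text
clock: 4.55
position: [0.3584, 0.265, 0.1021]
ee_rot: [0.01, -0.664, 0.748, -0.011]
contact_force: [-0.2, -0.1, 0.8]
width: 0.0856
t 4.55 pos [0.3584 0.265  0.1021] yaw -96.79 z axis [ 0.0291 -0.0028 -0.9996] F [-0.2 -0.1  0.8] w 0.0856
shift mm [-9.2  4.7 73. ] turn -0.7854594748234831 q [ 0.49  0.19  1.98 -0.02  0.94  2.19]
```

View pics/w2.png

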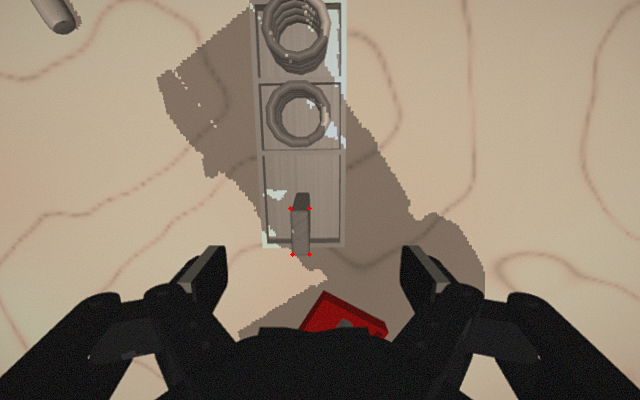

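The red dots I projected at my estimate of the fin top (pixels 290–310, 208–254) fall right on it. Going down.

```bash
python3 -m inch '[[1,-5,3,10,-0.7],[1,-4,2,15,0],[1,0,0,15,0],[1,0,0,15,0],[1,0,0,10,0],[1,0,0,6,0],[1,0,0,0,0]]'; python3 d.py .357 .2745 .029 -96
```

```text
clock: 5.18
position: [0.3666, 0.2748, 0.0381]
ee_rot: [0.02, -0.665, 0.746, -0.014]
contact_force: [0.2, -0.5, -0.3]
width: 0.0853
t 5.1833 pos [0.3666 0.2748 0.0381] yaw -96.52 z axis [ 0.0475  0.0058 -0.9989] F [ 0.2 -0.5 -0.3] w 0.0853
shift mm [1.5 9.9 8.6] turn -0.5156671507415354 q [ 0.51  0.29  2.06 -0.03  0.75  2.21]
```

```bash
python3 -m inch '[[1,0,5,4,-0.4],[1,0,5,4,0],[1,0,1,1,0],[1,0,0,0,0]]'; python3 d.py .357 .2745 .029 -96
```

```text
clock: 5.52
position: [0.3577, 0.2768, 0.0306]
ee_rot: [0.022, -0.668, 0.744, -0.014]
contact_force: [-0.2, 0.2, 0.7]
width: 0.0852
t 5.5167 pos [0.3577 0.2768 0.0306] yaw -96.18 z axis [ 0.0526  0.0086 -0.9986] F [-0.2  0.2  0.7] w 0.0852
shift mm [2.3 0.5 1.5] turn -0.17773319108235341 q [ 0.52  0.29  2.08 -0.03  0.72  2.22]
```

```bash
python3 -m inch '[[0.3,2,0,1,0],[0,0,0,0,0],[-0.4,0,0,0,0],[-0.6,0,0,0,0],[-0.8,0,0,0,0],[-1,0,0,0,0],[-1,0,0,0,0],[-1,0,0,0,0]]' 60; python3 d.py .357 .2745 .029 -96
```

```text
clock: 6.18
position: [0.3579, 0.2747, 0.031]
ee_rot: [0.023, -0.668, 0.744, -0.015]
contact_force: [0.8, 0.8, -3.0]
width: 0.0114
t 6.1833 pos [0.3579 0.2747 0.031 ] yaw -96.11 z axis [ 0.0546  0.0088 -0.9985] F [ 0.8  0.8 -3. ] w 0.0114
shift mm [0.4 1.  2. ] turn -0.10701873052488509 q [ 0.52  0.29  2.09 -0.03  0.71  2.22]
```

```bash
python3 d.py .505 -.020 .031 -77.3; python3 -m inch '[[-1,2,-1,0,0],[-1,5,-2,0,0],[-1,8,-3,0,0],[-1,10,-4,0,0],[-1,10,-4,0.2,0],[-1,10,-4,0.2,0],[-1,10,-4,0.2,0],[-1,8,-3,0,0],[-1,5,-2,0,0],[-1,0,0,0,0]]'; python3 d.py .505 -.020 .031 -77.3
```

```text
t 6.1833 pos [0.3579 0.2747 0.031 ] yaw -96.11 z axis [ 0.0546  0.0088 -0.9985] F [ 0.8  0.8 -3. ] w 0.0114
shift mm [ 277.4 -177.6    5.5] turn -18.807018730524888 q [ 0.52  0.29  2.09 -0.03  0.71  2.22]
clock: 7.02
position: [0.38, 0.2056, 0.0315]
ee_rot: [0.029, -0.668, 0.744, -0.012]
contact_force: [0.2, 1.9, 0.1]
width: 0.0113
t 7.0167 pos [0.38   0.2056 0.0315] yaw -96.16 z axis [ 0.0582  0.0213 -0.9981] F [0.2 1.9 0.1] w 0.0113
shift mm [ 210.8 -148.5    2.9] turn -18.85540713930709 q [0.33 0.26 2.13 0.   0.68 2.01]
```

```bash
python3 -m inch '[[-1,4,-3,0,0],[-1,8,-6,0,0],[-1,10,-7,0.1,0],[-1,10,-7,0.2,0],[-1,10,-7,0.2,0],[-1,10,-7,0.2,0],[-1,10,-7,0.2,0],[-1,10,-7,0.1,0],[-1,6,-4,0.1,0],[-1,0,0,0,0]]'; python3 d.py .505 -.020 .031 -77.3
python3 - <<'E'
from h import *
p=eyes.get_image('scene'); f=p['frame'][120:340,130:530]; save(cv2.resize(f,None,fx=2,fy=2,interpolation=2),'s2.png')
E
```

```text
clock: 7.85
position: [0.423, 0.1232, 0.0317]
ee_rot: [0.029, -0.669, 0.742, -0.007]
contact_force: [-0.6, 1.8, -0.1]
width: 0.0112
t 7.85 pos [0.423  0.1232 0.0317] yaw -95.87 z axis [ 0.0519  0.0283 -0.9983] F [-0.6  1.8 -0.1] w 0.0112
shift mm [134.  -96.3   0.9] turn -18.56990983812136 q [0.11 0.27 2.11 0.04 0.7  1.75]
```

View pics/s2.png

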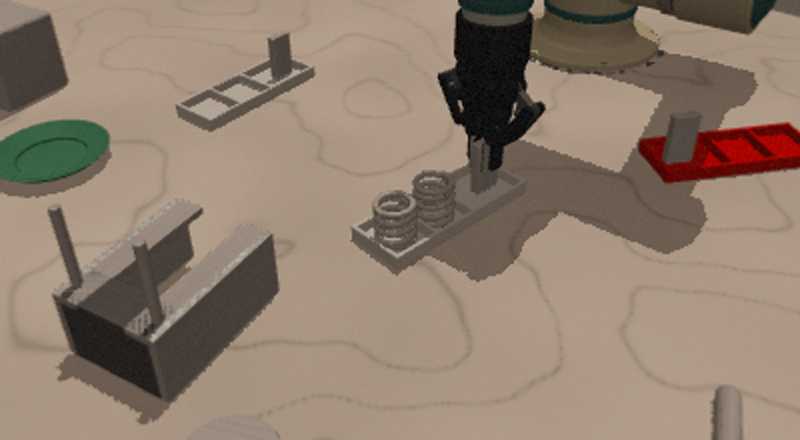

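```bash
python3 -m inch '[[-1,4,-3,0,-1],[-1,8,-6,0,-2],[-1,10,-6,0,-2],[-1,10,-6,0,-2],[-1,10,-6,0,-2],[-1,10,-5,0,-2],[-1,10,-5,0,-2],[-1,10,-5,0,-2],[-1,6,-3,0,-1],[-1,0,0,0,0]]'; python3 d.py .505 -.020 .031 -77.3
```

```text
clock: 8.73
position: [0.4537, 0.0552, 0.0321]
ee_rot: [-0.024, 0.771, -0.636, -0.004]
contact_force: [0.6, 1.1, 0.1]
width: 0.011
t 8.7333 pos [0.4537 0.0552 0.0321] yaw -78.96 z axis [ 0.0242  0.0412 -0.9989] F [0.6 1.1 0.1] w 0.011
shift mm [ 83.7 -36.   -0.8] turn -1.6631795987289166 q [-0.07  0.3   2.06  0.06  0.76  1.27]
```

```bash
python3 -m inch '[[-1,4,-2,0,0],[-1,9,-4,0,-0.3],[-1,11,-5,0,-0.3],[-1,12,-5,0,-0.3],[-1,12,-5,0,-0.3],[-1,12,-5,0,-0.2],[-1,10,-4,0,0],[-1,7,-3,0,0],[-1,3,0,0,0],[-1,0,0,0,0]]'; python3 d.py .505 -.020 .031 -77.3
cat > chk.py <<'E'
from w import *
s,Rt,p=wrist(); save(p['frame'],sys.argv[1]+'w.png')
import pickle; pickle.dump({k:p[k] for k in('K','k1','rvec','tvec')},open(sys.argv[1]+'w.pkl','wb'))
p=eyes.get_image('top'); save(cv2.resize(p['frame'][40:240,220:420],None,fx=3,fy=3,interpolation=2),sys.argv[1]+'t.png')
p=eyes.get_image('scene'); save(cv2.resize(p['frame'][150:330,140:400],None,fx=3,fy=3,interpolation=2),sys.argv[1]+'s.png')
E
python3 chk.py a; mv aw.pkl a.pkl
```

```text
clock: 9.57
position: [0.4753, 0.0126, 0.0339]
ee_rot: [-0.027, 0.779, -0.625, -0.039]
contact_force: [-0.1, 1.5, 1.3]
width: 0.0116
t 9.5667 pos [0.4753 0.0126 0.0339] yaw -77.47 z axis [-0.0267  0.0897 -0.9956] F [-0.1  1.5  1.3] w 0.0116
shift mm [ 38.4 -21.9  -0.8] turn -0.16529295978467928 q [-0.18  0.35  1.98  0.11  0.86  1.09]
```

```bash
ls pics
```

```text
as.png
at.png
aw.png
s2.png
scene0.png
scene0_c.png
top0.png
top0_base.png
top0_tray.png
w1.png
w2.png
```

View pics/aw.png

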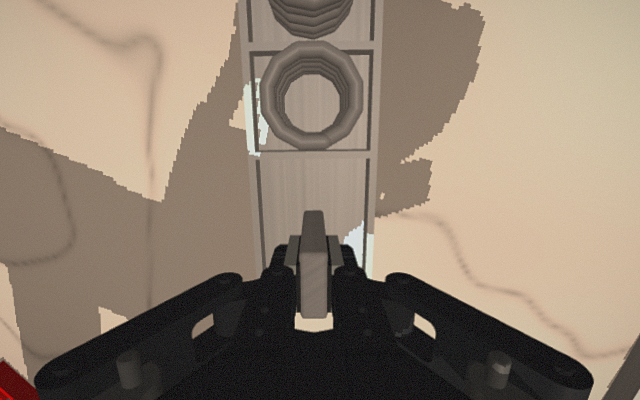

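View pics/as.png

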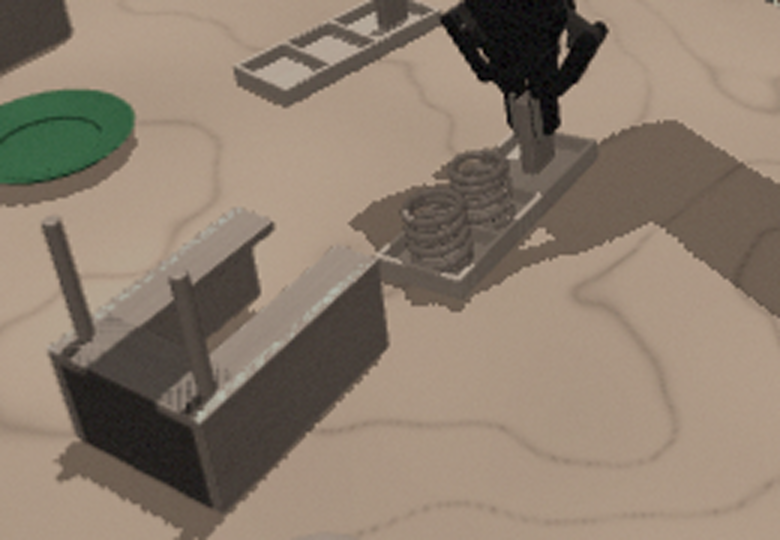

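View pics/at.png

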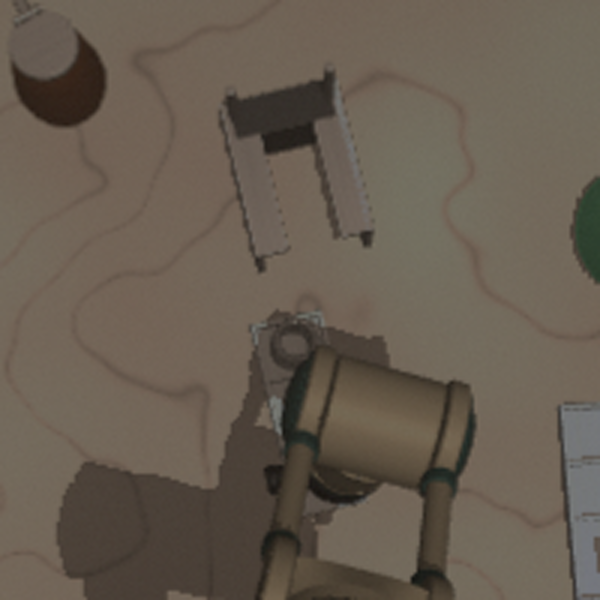

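The springs are still upright and the tray is on course, but the tool has tilted about 5°. I'll let go here, level the tool in the air and re-grip.

```bash
python3 -m inch '[[-0.8,0,0,0,0],[-0.6,0,0,0,0],[0,0,0,0,0],[0,0,0,0,0],[0,0,0,-10,0],[0,0,0,-15,0],[0,0,0,-20,0],[0,0,0,-20,0],[0,0,0,-10,0],[0,0,0,0,0],[0,0,0,0,0]]'; python3 d.py .475 .0126 .09 -77.3;  python3 -m inch '[[0,0,0,0,0],[0,0,0,0,0],[0,0,0,0,0],[0,0,0,0,0]]';python3 d.py .475 .0126 .09 -77.3
```

```text
clock: 10.63
position: [0.4749, 0.0026, 0.1082]
ee_rot: [-0.022, 0.778, -0.627, -0.041]
contact_force: [-0.5, 0.5, -0.6]
width: 0.0424
t 10.6333 pos [0.4749 0.0026 0.1082] yaw -77.79 z axis [-0.0356  0.0849 -0.9958] F [-0.5  0.5 -0.6] w 0.0424
shift mm [-8.1 -2.5 19. ] turn -0.49190503178439826 q [-0.2   0.26  1.88  0.09  1.06  1.11]
clock: 10.97
position: [0.4731, 0.0025, 0.1055]
ee_rot: [-0.021, 0.777, -0.627, -0.043]
contact_force: [-1.2, 0.4, -0.0]
width: 0.0429
t 10.9667 pos [0.4731 0.0025 0.1055] yaw -77.86 z axis [-0.0404  0.0853 -0.9955] F [-1.2  0.4 -0. ] w 0.0429
shift mm [-8.  -4.3 16.2] turn -0.5580801364535688 q [-0.2   0.26  1.88  0.09  1.06  1.11]
```

```bash
python3 -m inch '[[-1,0,0,-10,0],[-1,10,-5,-10,0]]'; python3 d.py .72 -.085 .11 -77.3
```

```text
clock: 11.13
position: [0.4767, -0.0061, 0.1217]
ee_rot: [-0.018, 0.778, -0.627, -0.047]
contact_force: [0.1, 0.0, -0.8]
width: 0.0196
t 11.1333 pos [ 0.4767 -0.0061  0.1217] yaw -77.84 z axis [-0.0502  0.0879 -0.9949] F [ 0.1  0.  -0.8] w 0.0196
shift mm [ 128.9 -221.1   -7.5] turn -0.5368600602550657 q [-0.22  0.25  1.84  0.08  1.12  1.1 ]
```

```bash
python3 -m inch '[[-1,15,-20,0,-0.5],[-1,17,-30,-1,0],[-1,17,-30,-1,0],[-1,17,-30,-1,0],[-1,17,-30,-1,0],[-1,17,-30,-1,0],[-1,10,-20,0,0],[-1,8,-15,0,0],[-1,0,0,0,0]]'; python3 d.py .72 -.085 .045 -77.3
```

```text
clock: 11.88
position: [0.709, -0.0787, 0.1008]
ee_rot: [-0.016, 0.78, -0.623, -0.051]
contact_force: [0.4, 1.5, 0.2]
width: -0.0002
t 11.8833 pos [ 0.709  -0.0787  0.1008] yaw -77.36 z axis [-0.0589  0.089  -0.9943] F [0.4 1.5 0.2] w -0.0002
shift mm [ 14.1 -11.5  54.3] turn -0.055428562582321206 q [-0.25  0.6   1.3   0.07  1.32  1.08]
```

```bash
python3 -m inch '[[-1,4,-3,15,0],[-1,4,-3,18,0],[-1,4,-2,15,0],[-1,0,0,4,0],[-1,0,0,0,0]]'; python3 d.py .72 -.045 .045 -77.3; python3 chk.py pics/b; mv pics/pics/* pics 2>/dev/null; ls pics | tail -5
```

```text
clock: 12.3
position: [0.7132, -0.0828, 0.0422]
ee_rot: [-0.015, 0.78, -0.623, -0.055]
contact_force: [-0.3, 0.4, 0.6]
width: -0.0001
t 12.3 pos [ 0.7132 -0.0828  0.0422] yaw -77.37 z axis [-0.067   0.0912 -0.9936] F [-0.3  0.4  0.6] w -0.0001
shift mm [-35.5 -14.9   0.3] turn -0.0702863173216457 q [-0.25  0.66  1.34  0.08  1.23  1.07]
top0.png
top0_base.png
top0_tray.png
w1.png
w2.png
```

```bash
python3 -m inch '[[-1,0,-12,0,0],[-1,0,-15,0,0],[-1,-10,-5,0,0],[-1,-12,0,0,0],[-1,-6,0,0,0],[-1,-3,0,0,0]]'; python3 d.py .72 -.045 .045 -77.3; python3 - <<'E'
from h import *
p=eyes.get_image('scene'); f=p['frame'][120:330,120:400]; save(cv2.resize(f,None,fx=2.8,fy=2.8,interpolation=2),'s3.png')
E
```

```text
clock: 12.95
position: [0.7398, -0.0433, 0.0537]
ee_rot: [-0.017, 0.78, -0.623, -0.05]
contact_force: [-0.3, -0.1, 0.2]
width: -0.0003
t 12.95 pos [ 0.7398 -0.0433  0.0537] yaw -77.34 z axis [-0.056   0.0889 -0.9945] F [-0.3 -0.1  0.2] w -0.0003
shift mm [-1.8 19.4  9.6] turn -0.04095740420430616 q [-0.19  0.67  1.28  0.08  1.26  1.13]
```

View pics/s3.png

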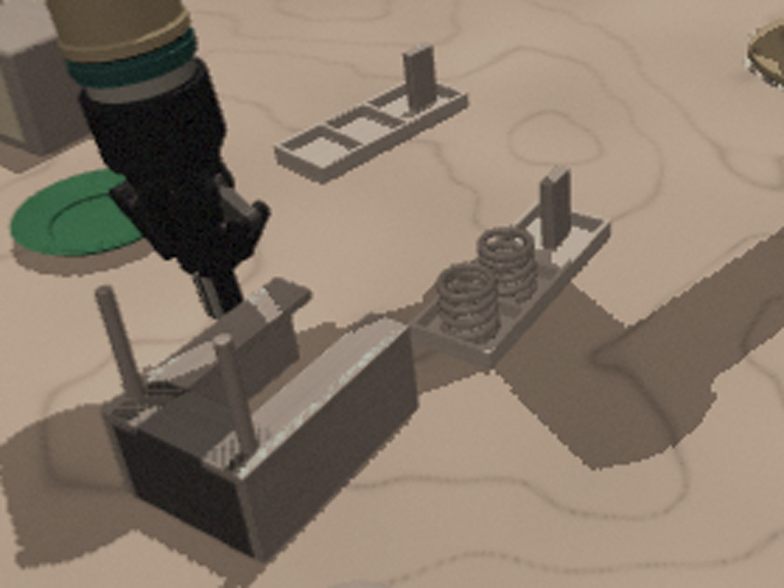

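```bash
python3 -m inch '[[-1,-2,0,5,0],[-1,-4,0,3,0],[-1,-4,0,0,0],[-1,-4,0,0,0]]'; python3 d.py .72 -.045 .045 -77.3;
```

```text
clock: 13.33
position: [0.7382, -0.0379, 0.0485]
ee_rot: [-0.012, 0.782, -0.622, -0.04]
contact_force: [1.2, -8.0, -1.8]
width: -0.0001
t 13.3333 pos [ 0.7382 -0.0379  0.0485] yaw -77.14 z axis [-0.0468  0.069  -0.9965] F [ 1.2 -8.  -1.8] w -0.0001
shift mm [ 3.1 19.2  3.9] turn 0.1623004857456749 q [-0.17  0.67  1.3   0.06  1.23  1.15]
```

The wall push is working: roll is down from 0.089 to 0.069. Continuing.

```bash
python3 -m inch '[[-1,-5,0,0,0],[-1,-5,0,0,0],[-1,-5,0,0,0],[-1,-5,0,0,0]]'; python3 d.py .72 -.045 .045 -77.3;
```

```text
clock: 13.67
position: [0.7384, -0.0383, 0.049]
ee_rot: [-0.004, 0.782, -0.623, -0.024]
contact_force: [3.4, -9.0, -1.7]
width: -0.0
t 13.6667 pos [ 0.7384 -0.0383  0.049 ] yaw -77.12 z axis [-0.0337  0.0359 -0.9988] F [ 3.4 -9.  -1.7] w -0.0
shift mm [ 2.6 19.3  4.3] turn 0.18308550991450545 q [-0.16  0.66  1.32  0.03  1.21  1.17]
```

```bash
python3 -m inch '[[-1,-5,0,0,0],[-1,-5,0,0,0],[-1,-5,0,0,0],[-1,-5,0,0,0],[-1,-5,0,0,0],[-1,-5,0,0,0]]'; python3 d.py .72 -.045 .045 -77.3;
```

```text
clock: 14.17
position: [0.7387, -0.0391, 0.0496]
ee_rot: [0.009, 0.782, -0.623, -0.002]
contact_force: [2.4, -10.3, -0.7]
width: -0.0001
t 14.1667 pos [ 0.7387 -0.0391  0.0496] yaw -77.11 z axis [-0.0146 -0.0123 -0.9998] F [  2.4 -10.3  -0.7] w -0.0001
shift mm [ 1.6 19.5  5. ] turn 0.19366280960703364 q [-0.14  0.65  1.34 -0.02  1.17  1.21]
```

```bash
python3 -m inch '[[-1,10,0,0,0],[-1,15,0,-5,0],[-1,5,0,-25,0],[-1,0,0,-30,0],[-1,0,0,-25,0],[-0.5,0,0,0,0]]'; python3 d.py .47 .012 .13 -77.3;
```

```text
clock: 14.67
position: [0.7439, -0.0739, 0.1338]
ee_rot: [0.012, 0.781, -0.625, -0.007]
contact_force: [1.3, -0.5, 1.1]
width: 0.0108
t 14.6667 pos [ 0.7439 -0.0739  0.1338] yaw -77.3 z axis [-0.0253 -0.0103 -0.9996] F [ 1.3 -0.5  1.1] w 0.0108
shift mm [-144.1  248.1    9.9] turn 0.0013874282114016978 q [-0.18  0.6   1.2  -0.02  1.36  1.17]
```

```bash
python3 -m inch '[[0,-10,18,0,0],[0,-17,30,1,0],[0,-20,34,1,0],[0,-20,34,1,0],[0,-20,34,1,0],[0,-20,34,1,0],[0,-18,30,1,0],[0,-12,22,1,0],[0,-7,12,0,0],[0,0,0,0,0]]'; python3 d.py .47 .012 .13 -77.3;  python3 - <<'E'
from w import *
import pickle
s,Rt,p=wrist(); save(p['frame'],'w3.png');pickle.dump({k:p[k] for k in('K','k1','rvec','tvec')},open('w3.pkl','wb'))
E
```

```text
clock: 15.5
position: [0.4549, 0.01, 0.1253]
ee_rot: [0.012, 0.778, -0.628, -0.01]
contact_force: [-1.0, 0.6, 0.0]
width: 0.0429
t 15.5 pos [0.4549 0.01   0.1253] yaw -77.82 z axis [-0.0305 -0.0056 -0.9995] F [-1.   0.6  0. ] w 0.0429
shift mm [  1.2 -15.   -5.2] turn -0.5154893480329008 q [-0.12  0.2   1.89 -0.01  1.07  1.24]
```

View pics/w3.png

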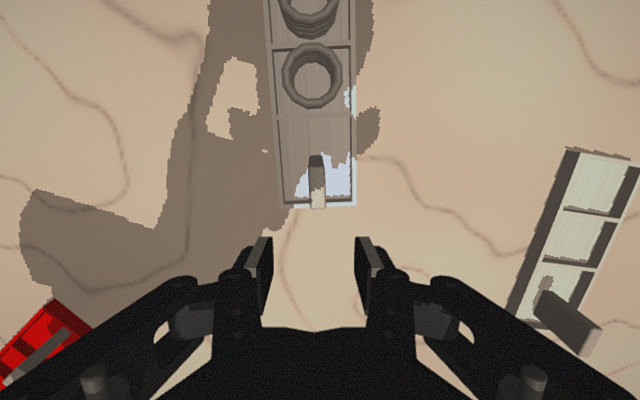

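```bash
python3 - <<'E'
import pickle
from w import *
a=cv2.imread('pics/w3.png'); cv2.imwrite('pics/w3c.png',cv2.resize(a[0:220,240:400],None,fx=2.7,fy=2.7,interpolation=2))
p=pickle.load(open('w3.pkl','rb'))
for u,v,z in [(277,208,.016),(357,205.5,.016),(265.5,20,.016),(354.5,20,.016),(310,209,.066),(326,208.5,.066)]: print((u,v),onplane(p,u,v,z).round(4))
E
```

```text
(277, 208) [0.4359 0.0404 0.016 ]
(357, 205.5) [ 0.4538 -0.0303  0.016 ]
(265.5, 20) [0.5841 0.0764 0.016 ]
(354.5, 20) [0.5986 0.0093 0.016 ]
(310, 209) [0.4576 0.0136 0.066 ]
(326, 208.5) [0.4605 0.0023 0.066 ]
```

View pics/w3c.png

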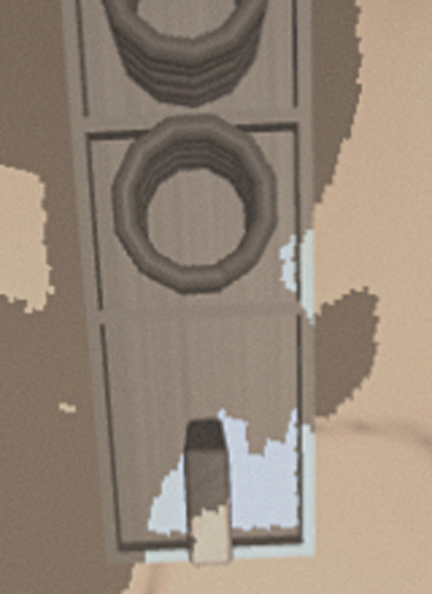

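```bash
python3 d.py .474 .012 .030 -76; python3 -m inch '[[0,0,-8,15,-1],[0,0,-8,20,-1],[0,0,-3,20,0],[0,0,0,15,0],[0,0,0,10,0],[0,0,0,5,0],[0,0,0,0,0]]'; python3 d.py .474 .012 .030 -76
```

```text
t 15.55 pos [0.4567 0.0094 0.1254] yaw -77.83 z axis [-0.0288 -0.0061 -0.9996] F [ 0.3  0.1 -0.3] w 0.0425
shift mm [  1.2 -20.3  94.9] turn -1.8252601897057872 q [-0.12  0.2   1.89 -0.01  1.07  1.24]
clock: 16.13
position: [0.4893, 0.0082, 0.0372]
ee_rot: [0.007, 0.788, -0.615, -0.002]
contact_force: [-0.8, -0.2, -0.1]
width: 0.0429
t 16.1333 pos [0.4893 0.0082 0.0372] yaw -75.94 z axis [-0.0114 -0.0077 -0.9999] F [-0.8 -0.2 -0.1] w 0.0429
shift mm [-7.5 13.8  7.3] turn 0.05666057570090288 q [-0.12  0.35  1.95 -0.01  0.85  1.21]
```

```bash
python3 -m inch '[[0,-4,7,3,0],[0,-3,6,3,0],[0,0,0,1,0],[0,0,0,0,0]]'; python3 d.py .474 .012 .030 -76
```

```text
clock: 16.47
position: [0.4767, 0.0109, 0.0304]
ee_rot: [0.006, 0.788, -0.616, -0.001]
contact_force: [-0.7, 0.8, -0.1]
width: 0.0427
t 16.4667 pos [0.4767 0.0109 0.0304] yaw -76.01 z axis [-0.0084 -0.008  -0.9999] F [-0.7  0.8 -0.1] w 0.0427
shift mm [-1.7  2.3  0.4] turn -0.01094413592186072 q [-0.12  0.34  1.99 -0.01  0.81  1.22]
```

```bash
python3 -m inch '[[-0.3,-1,2,0,0],[-0.6,0,0,0,0],[-0.8,0,0,0,0],[-1,0,0,0,0],[-1,0,0,0,0]]' 50; python3 d.py .510 -.019 .030 -77.3
```

```text
clock: 16.88
position: [0.4744, 0.0121, 0.0317]
ee_rot: [0.005, 0.788, -0.616, 0.0]
contact_force: [0.6, 0.0, -3.5]
width: 0.0114
t 16.8833 pos [0.4744 0.0121 0.0317] yaw -75.98 z axis [-0.0057 -0.0076 -1.    ] F [ 0.6  0.  -3.5] w 0.0114
shift mm [ 38.8 -27.1   1.7] turn 1.3176561182991406 q [-0.11  0.34  2.   -0.01  0.81  1.22]
```

```bash
python3 -m inch '[[-1,7,-5,0,0.3],[-1,11,-7,0,0.4],[-1,11,-7,0,0.4],[-1,8,-5,0,0.2],[-1,4,-3,0,0],[-1,0,0,0,0]]'; python3 d.py .510 -.019 .031 -77.3
python3 - <<'E'
from w import *
import pickle
s,Rt,p=wrist(); save(p['frame'],'w4.png')
p=eyes.get_image('top'); save(cv2.resize(p['frame'][40:200,240:400],None,fx=3.7,fy=3.7,interpolation=2),'t4.png')
E
```

```text
clock: 17.38
position: [0.4978, -0.0138, 0.0322]
ee_rot: [0.007, 0.782, -0.623, -0.015]
contact_force: [-0.9, 1.5, -0.2]
width: 0.0116
t 17.3833 pos [ 0.4978 -0.0138  0.0322] yaw -77.13 z axis [-0.0316  0.0073 -0.9995] F [-0.9  1.5 -0.2] w 0.0116
shift mm [  7.8 -10.8   0.8] turn 0.16545978779970483 q [-0.17  0.38  1.92  0.    0.87  1.18]
```

View pics/t4.png

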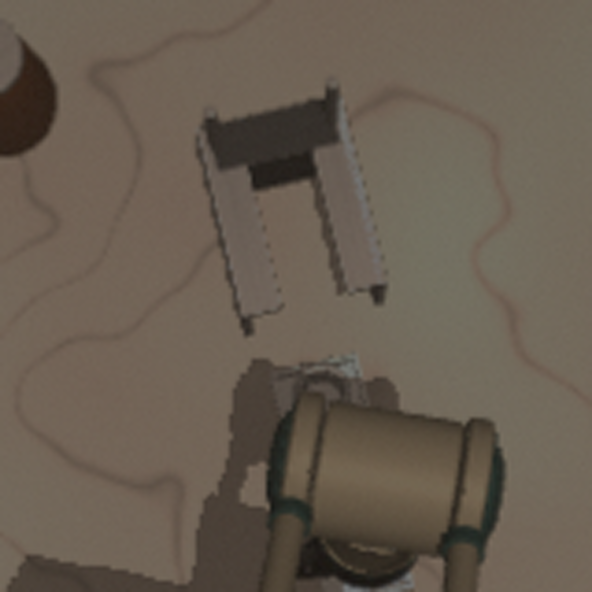

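View pics/w4.png

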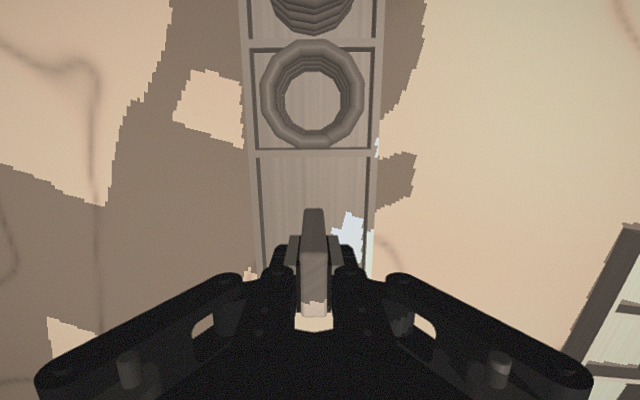

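```bash
python3 -m inch '[[-1,5,-7,0,0.2],[-1,5,-9,0,0],[-1,2,-7,0,0],[-1,0,-3,0,0]]'; python3 d.py .570 -.0054 .031 -77.3
python3 - <<'E'
from h import *
p=eyes.get_image('top'); print(onplane(p,325.1,138.1,.016))
E
```

```text
clock: 17.82
position: [0.5044, -0.0151, 0.0323]
ee_rot: [0.018, 0.781, -0.624, -0.033]
contact_force: [-3.8, -2.8, 1.0]
width: 0.0112
t 17.8167 pos [ 0.5044 -0.0151  0.0323] yaw -77.29 z axis [-0.0737  0.0135 -0.9972] F [-3.8 -2.8  1. ] w 0.0112
shift mm [  5.  -66.1  -3.4] turn 0.011900092212272284 q [-0.17  0.4   1.88  0.    0.94  1.18]
[0.65335628 0.02032698 0.016     ]
```

```bash
python3 -m inch '[[-1,3,-14,-1,0],[-1,3,-20,-1.5,0],[-1,2,-20,-1.5,0],[-1,1,-10,-0.8,0]]'; python3 d.py .570 -.0054 .031 -77.3
python3 - <<'E'
from h import *
p=eyes.get_image('scene'); f=p['frame'][150:330,140:400]; save(cv2.resize(f,None,fx=3,fy=3,interpolation=2),'s5.png')
E
```

```text
clock: 18.2
position: [0.5498, -0.0104, 0.0324]
ee_rot: [0.031, 0.78, -0.623, -0.047]
contact_force: [-6.1, -0.0, 4.5]
width: 0.0114
t 18.2 pos [ 0.5498 -0.0104  0.0324] yaw -77.39 z axis [-0.1126  0.0107 -0.9936] F [-6.1 -0.   4.5] w 0.0114
shift mm [ -0.5 -20.8  -0.8] turn -0.0935547415473934 q [-0.14  0.47  1.74 -0.01  1.04  1.21]
```

View pics/s5.png

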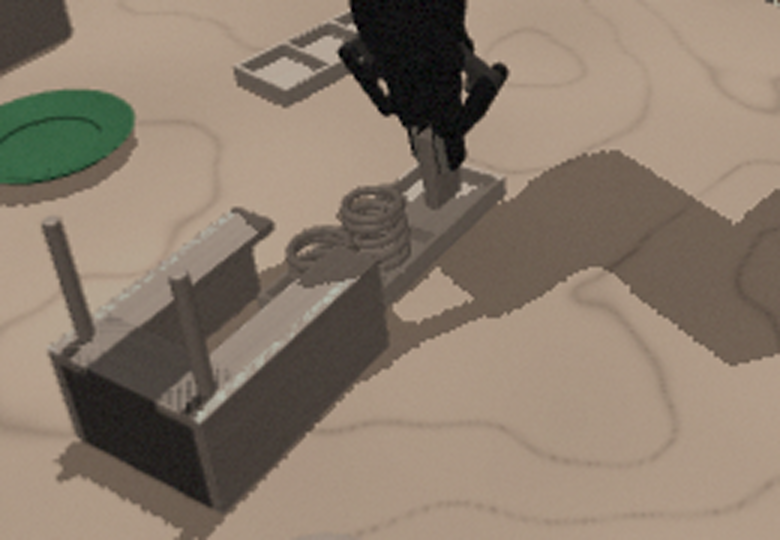

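```bash
python3 -m inch '[[-0.6,0,0,-1,0],[-0.6,0,0,0,0],[-1,0,0,0,0],[-1,0,0,0,0]]' 30; python3 d.py .6437 .0115 .031 -77.3
```

```text
clock: 18.58
position: [0.5525, -0.0108, 0.0338]
ee_rot: [0.031, 0.78, -0.623, -0.046]
contact_force: [-0.2, 0.5, -2.7]
width: 0.0117
t 18.5833 pos [ 0.5525 -0.0108  0.0338] yaw -77.37 z axis [-0.1094  0.0091 -0.994 ] F [-0.2  0.5 -2.7] w 0.0117
shift mm [ -1.7 -93.6  -7. ] turn -0.06568524591325797 q [-0.14  0.47  1.74 -0.01  1.04  1.21]
```

```bash
python3 -m inch '[[-1,0,-14,-1.3,0],[-1,0,-22,-2,0],[-1,0,-18,-1.8,0],[-1,0,-8,-0.8,0]]'; python3 d.py .6437 .0115 .031 -77.3
python3 - <<'E'
from h import *
p=eyes.get_image('scene'); f=p['frame'][150:330,140:400]; save(cv2.resize(f,None,fx=3,fy=3,interpolation=2),'s6.png')
E
```

```text
clock: 18.92
position: [0.5951, -0.0, 0.0339]
ee_rot: [0.045, 0.779, -0.623, -0.058]
contact_force: [-5.8, -1.4, 3.8]
width: 0.0116
t 18.9167 pos [ 0.5951 -0.      0.0339] yaw -77.49 z axis [-0.1462  0.003  -0.9892] F [-5.8 -1.4  3.8] w 0.0116
shift mm [ -0.6 -49.8  -4.2] turn -0.1861451154605902 q [-0.11  0.54  1.61 -0.01  1.14  1.25]
```

View pics/s6.png

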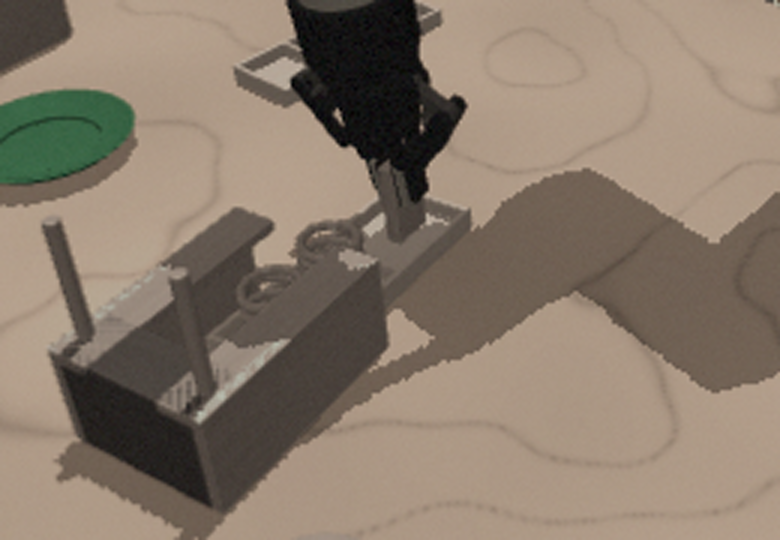

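```bash
python3 -m inch '[[-0.6,0,0,-1,0],[-0.6,0,0,0,0],[-1,0,0,0,0],[-1,0,0,0,0],[-1,0,-14,-1.6,0],[-1,0,-22,-2.5,0],[-1,0,-10,-1.2,0]]' 30; python3 d.py .6437 .0115 .031 -77.3
python3 - <<'E'
from w import *
s,Rt,p=wrist(); save(p['frame'],'w7.png')
p=eyes.get_image('scene'); f=p['frame'][150:330,140:400]; save(cv2.resize(f,None,fx=3,fy=3,interpolation=2),'s7.png')
E
```

```text
clock: 19.55
position: [0.6276, 0.0072, 0.0353]
ee_rot: [0.055, 0.777, -0.623, -0.066]
contact_force: [-4.6, -2.5, 3.8]
width: 0.012
t 19.55 pos [0.6276 0.0072 0.0353] yaw -77.6 z axis [-0.1716 -0.0025 -0.9852] F [-4.6 -2.5  3.8] w 0.012
shift mm [ -0.6 -17.1   1.5] turn -0.3043707728340195 q [-0.09  0.6   1.5  -0.02  1.22  1.27]
```

View pics/s7.png

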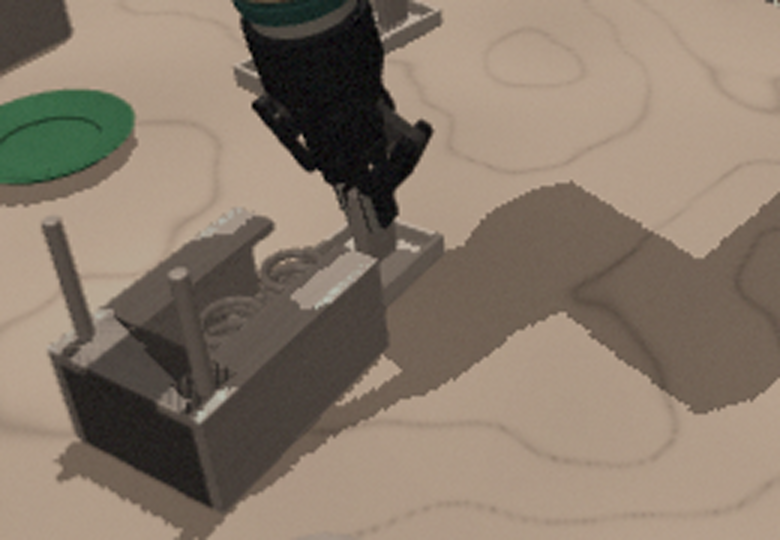

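View pics/w7.png

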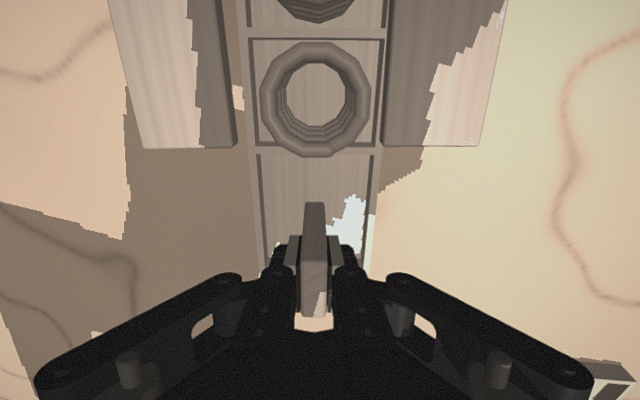

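```bash
python3 - <<'E'
from h import *
p=eyes.get_image('scene'); f=p['frame'][150:330,140:400]; f=cv2.resize(f,None,fx=3,fy=3,interpolation=2).copy()
c,s=np.cos(np.radians(12.6)),np.sin(np.radians(12.6))
fin=np.array([.6276,.0072]); o=fin+.065*np.array([c,s])
def P(x,y,z,col):
    u,v=proj(p,[o[0]+c*x-s*y,o[1]+s*x+c*y,z]); cv2.circle(f,(int((u-140+.5)*3),int((v-150+.5)*3)),3,col,-1)
for y in(-.035,.035): P(-.095,y,.016,(255,0,0)); P(-.095,y,0,(0,255,0))
for x in(-.081,-.049):
  for y in(-.006,.006): P(x,y,.066,(255,255,0))
save(f[:400,:600],'s7b.png')
E
```

```text
(no output)
```

View pics/s7b.png

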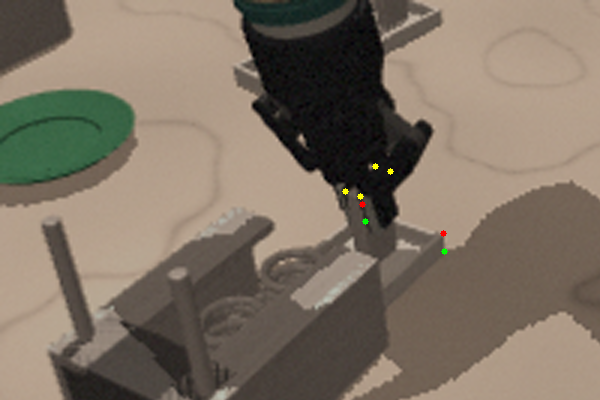

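Overlaying the flat-tray model puts the rear corner (443,233) and the fin top (345,191) on the image. The tray is flat and centred, about 16 mm short. Final push.

```bash
python3 -m inch '[[-1,0,-14,-2.2,0],[-1,0,-12,-2,0],[-1,0,-6,-1,0]]'; python3 d.py .6437 .0115 .031 -77.3
```

```text
clock: 19.95
position: [0.6434, 0.0101, 0.0354]
ee_rot: [0.068, 0.776, -0.622, -0.077]
contact_force: [-11.8, -2.1, 5.1]
width: 0.0114
t 19.95 pos [0.6434 0.0101 0.0354] yaw -77.63 z axis [-0.2043 -0.0098 -0.9789] F [-11.8  -2.1   5.1] w 0.0114
shift mm [-1.2 -1.4  4.3] turn -0.32969835685165094 q [-0.08  0.63  1.43 -0.03  1.28  1.28]
```

```bash
python3 -m inch '[[-1,0,-10,-2,0]]'; python3 d.py .6437 .0115 .031 -77.3;  python3 -m inch '[[-0.7,0,0,0,0],[-0.5,0,0,0,0],[0,0,0,0,0],[0,0,0,0,0],[0,0,0,0,0],[0,0,3,-12,0],[0,0,5,-20,0],[0,0,5,-20,0],[0,0,5,-20,0],[0,0,5,-15,0]]'; python3 d.py .56 -.01 .15 -77.3; python3 - <<'E'
from w import *
import pickle
s,Rt,p=wrist(); save(p['frame'],'w8.png');pickle.dump({k:p[k] for k in('K','k1','rvec','tvec')},open('w8.pkl','wb'))
p=eyes.get_image('scene'); f=p['frame'][150:330,140:400]; save(cv2.resize(f,None,fx=3,fy=3,interpolation=2),'s8.png')
E
```

```text
clock: 20.03
position: [0.6435, 0.0101, 0.0354]
ee_rot: [0.077, 0.775, -0.621, -0.084]
contact_force: [-22.6, -5.8, 8.0]
width: 0.012
t 20.0333 pos [0.6435 0.0101 0.0354] yaw -77.62 z axis [-0.226 -0.014 -0.974] F [-22.6  -5.8   8. ] w 0.012
shift mm [-1.2 -1.5  4.2] turn -0.32137586896458004 q [-0.07  0.64  1.41 -0.03  1.31  1.29]
clock: 20.87
position: [0.6397, 0.0061, 0.1262]
ee_rot: [0.078, 0.775, -0.621, -0.087]
contact_force: [0.4, -0.0, 0.3]
width: 0.0428
t 20.8667 pos [0.6397 0.0061 0.1262] yaw -77.67 z axis [-0.2306 -0.0127 -0.973 ] F [ 0.4 -0.   0.3] w 0.0428
shift mm [-2.2 84.6 -4.6] turn -0.3700466896025034 q [-0.08  0.57  1.32 -0.03  1.49  1.28]
```

View pics/s8.png

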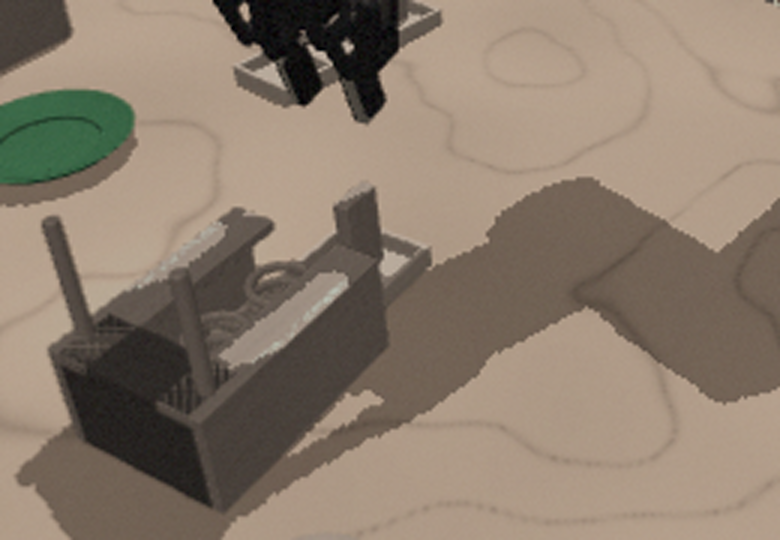

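View pics/w8.png

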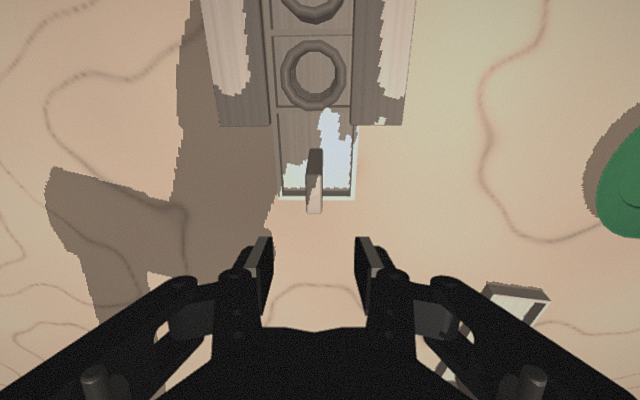

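```bash
python3 - <<'E'
import pickle
from w import *
p=pickle.load(open('w8.pkl','rb'))
q=lambda u,v,z: onplane(p,u,v,z)[:2]
a,b=q(281,200,.016),q(354.5,199.5,.016); c,d=q(219.5,126,.07),q(404.5,125,.07)
print(a,b,c,d); n=(c-d)/np.linalg.norm(c-d); x=np.array([n[1],-n[0]]); m=(c+d)/2
t=(a+b)/2-m; print('rear edge behind mouth',t@x,'lateral',t@n, 'widths',np.hypot(*(a-b)),np.hypot(*(c-d)),'angle',np.degrees(np.cross(c-d,a-b)/.114/.07))
E
python3 -m inch '[[0,0,15,-10,0],[0,0,30,-5,0],[0,0,35,-5,0],[0,0,35,0,0],[0,0,35,0,0],[0,0,35,0,0],[0,0,35,0,0],[0,0,20,0,0],[0,0,0,0,0]]'
python3 - <<'E'
from w import *
s,Rt,p=wrist(); save(p['frame'],'w9.png')
p=eyes.get_image('top'); save(cv2.resize(p['frame'][40:170,250:380],None,fx=4.6,fy=4.6,interpolation=2),'t9.png')
for t in ['tray','spring_back','spring_front','base']:
  for r in mark_of(p,t): 
    w=onplane(p,r['point'][1],r['point'][0],.004)[:2]-[.749,.035]; c,s=np.cos(.2217),np.sin(.2217)
    print(t,r['confidence'],'base frame',(c*w[0]+s*w[1]).round(3),(-s*w[0]+c*w[1]).round(3))
E
```

```text
[0.60414911 0.03362475] [ 0.6204886  -0.03192693] [0.67735267 0.07797453] [ 0.70387622 -0.03485608]
rear edge behind mouth -0.08095727651668987 lateral -0.0022438893755966052 widths 0.06755739943380451 0.11590618464978028 angle 0.753398304794078
clock: 21.72
position: [0.4076, -0.0461, 0.1995]
ee_rot: [0.075, 0.776, -0.621, -0.084]
contact_force: [0.5, -0.4, -0.2]
width: 0.0429
tray 0.93 base frame -0.042 0.001
tray 0.66 base frame -0.004 0.007
tray 0.58 base frame -0.496 0.363
spring_back 0.57 base frame 0.024 -0.011
spring_front 0.71 base frame -0.033 0.003
base 0.97 base frame -0.005 0.004<stdin>:7: DeprecationWarning: Arrays of 2-dimensional vectors are deprecated. Use arrays of 3-dimensional vectors instead. (deprecated in NumPy 2.0)
```

View pics/t9.png

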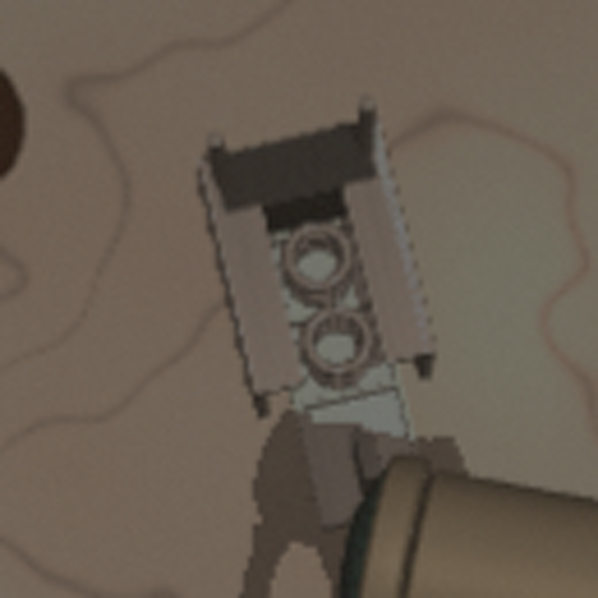

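View pics/w9.png

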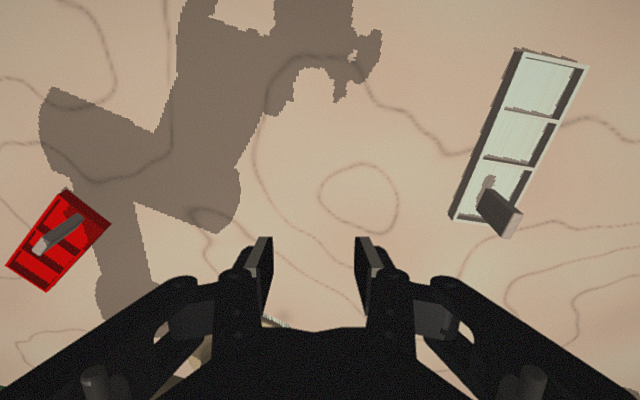

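The tray is home: its rear edge is 78–81 mm behind the mouth, against 78 nominal. The top view shows both springs upright as rings, at crop pixels (318,262) and (338,345), inside the base. The arm is clear, so I'm handing in.

```bash
python3 -c "
from rig import manip
print(manip.sign_off(), manip.get_state()['clock'])"
```

```text
the job is handed in; nothing more can be done
the job is handed in; nothing more can be done
```

I slid the spring tray by its fin into the dispenser base until it hit the back stop (contact force rose to about 23 N), released it, backed off and handed the job in at about 22 s. `sign_off` gives no verdict.

**Last checks**
- **Depth:** the top-view network put the tray origin at x = -42 mm in the base frame, against -43 mm for home. The wrist-camera corner fit put its rear edge 81 mm behind the mouth, against 78 mm for home, so those two disagree by about 3–4 mm. Both are within the 15 mm limit.
- **Alignment:** the tray was off-centre by about +1 mm (network) or -2 mm (wrist fit), and under 1° from straight.
- **Springs:** both looked upright in their pockets, inside the base. The network's points for them were up to about 11 mm off sideways with lower confidence (0.57 and 0.71), so I relied on the picture.
- **Flatness:** this was only checked against a model overlay just before the final push, and looked right in the later pictures.

**What went wrong on the way:** the tool tilted as it dragged the tray. Midway I let go of the tray, pushed the shut fingers against the outside of the fixed base (about 10 N) to level the tool, and gripped again. During the insertion the tool leaned again, to about 13°.

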